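# Raise the copy camera to its second stop and hold it

### The job

The copy camera on the library desk hangs too low to photograph the book under it: squeeze its mast's grip so that the release button is pressed in, and with the button kept in pull the camera straight up, past the first stop, to the second stop, where both mast sections are fully out. The heavy foot must stay standing on the desk where it is (do not lift, tip or drag it), and the book, jar and tape dispenser are left alone. The mast sinks back if let go, so finish while still holding the grip, camera still at full height, button squeezed.

Things in the scene. Friction and masses are not known exactly. Their poses are not given: they have to be found in the camera images.
- stand: Copy-camera stand, loose: dark steel foot 130 x 130 x 20 mm (x -60 to 70, y +-65) with an upright grey outer tube 33 mm across, top at 118 mm. All weighs about 3 kg: an upward pull over about 28 N lifts the foot. Origin on the mast's axis at the foot's underside, on the desk; z up the mast; x along the camera's boom; y towards the grip's button side.
- camera_head: Top of the mast, the part pulled up: black grip block 30 (x) x 28 (y) x 56 mm high; from its foot a 14 mm wide boom (top 13 mm above the block's underside) runs along +x to a white camera 46 x 40 x 28 mm, 160 mm from the axis. Origin on the mast's axis at the block's underside, 122 mm above the desk when shut; axes as the stand's. Cannot turn. About 0.35 kg; raising it takes 5 to 9 N.
- grip (a point): Place to squeeze: point on the mast's axis inside the grip block, 26 mm below its top, level with the button's middle; 152 mm above the desk at the start, 222 at the first stop, 292 at the second. Squeeze along y: one finger pad on the button, the other on the plain far face. Axes as the stand's.
- button_face (a point): Middle of the release button's outer face, 20 mm from the mast's axis on the block's +y side: a grey plate 24 mm (x) by 36 mm high, 6 mm proud of the block; block and button measure 34 mm across y when free, 29 mm when fully pressed. Axes as the stand's.
- release_button (a joint): How far the release button is pressed in, m: 0 free, 0.005 fully in. A spring pushes it out (2 N at first, 6 N fully in). Under 0.003 a catch locks the shut mast; beyond it the mast is free. A grip of 20 N or more holds it fully in.
- lower_tube (a joint): How far the mast's lower section (aluminium, 27 mm across) is drawn out of the outer tube, m: 0 shut, 0.070 fully out. It moves first, by itself; its end is the first stop.
- upper_tube (a joint): How far the mast's upper section (steel, 21 mm across) is drawn out of the lower one, m: 0 shut, 0.070 fully out. It follows once the lower one is out; its end is the second stop, hard, 140 mm above the start. Both sections sink back under the camera's weight if let go.
- book: Bystander: a closed green book 150 x 210 x 22 mm with a plain paper label, lying loose beneath the camera's lens. Origin at the middle of its underside.
- jar: Bystander: a closed jar of brass paper fasteners with a white cap, 64 mm across, 85 mm high, to one side of the stand. Origin at the middle of its underside.
- tape_dispenser: Bystander: a red tape dispenser 120 x 50 mm, 76 mm high, to the other side of the stand. Origin at the middle of its underside.

How it is judged:
By the outcome, as a careful person would: the job done as asked, in the order asked, and still so for the second after the job is handed in, while the arm keeps its last pose, push and grip.
It also fails if it takes over 40 s, if anything falls off the work surface, if the arm or the gripper's body presses on something with over 40 N, if the wrist force passes 120 N, or if a joint passes its speed limit or range.

### The arm

A 7-joint arm with a two-finger parallel gripper is mounted at the origin on the work surface. World frame = base frame: x ahead of the robot, y to its left, z up, the work surface at z = 0. Lengths are in m, angles in degrees, forces in N, time in s.
With the tool pointing down it reaches from about 0.425 to 0.875 m from the base axis. Payload 4.7 kg.
Tool frame: the origin (TCP) lies between the finger pads; the fingertips stand 11 mm ahead of it and the grasp point (between the pads) lies 8 mm behind it (tips_ahead is the distance from the TCP to the fingertips, in m); z points along the fingers, y is the line along which they close (so a half turn about z gives the same grasp; the last joint's range is limited). The gripper opens to 85 mm and grips with 20 to 120 N. Pads are 22 mm wide; open, the fingers measure 114 mm over their backs; the gripper's body (76 mm by 85 mm) begins 54 mm behind the grasp point. The pads swing forward as they close: fully open they stand 13 mm farther back than shut.
Start: joints at [-73.447, 18.392, -4.016, 83.108, 1.295, 78.541, -3.26], TCP at [0.176, 0.626, 0.242] pointing down, gripper open.
Joint ranges: [-163.93, 163.93], [-17.29, 119.83], [-79.2, 71.16], [3.27, 140.29], [-89.18, 269.18], [5.43, 117.66], [-154.24, 154.24]. Speed limits (degrees/s): [147.25, 147.25, 180, 180, 180, 180, 180].

### API

Orientations are given as a 3x3 rotation matrix whose columns are the frame's x, y, z axes.
In Python, from cell import get_state, read_camera, camera_info, sign_off, find_in, spot_point, tips_ahead gives the robot as it stands.
- The arm moves only by the tool servo_tool, never from a script. Its arguments are lists of equal length, an entry for each row: "translation": the shift along the world's x, y, z in m, a list of three; "turn": the turn, a rotation vector about the world's x, y, z in rad, a list of three. In form: {"translation": [[dx, dy, dz], ...], "turn": [[wx, wy, wz], ...]}. A call has 1 to 8 rows; each row shifts and turns the commanded pose from where the row before left it; what a row does not reach is not made up. A row lasts 1/10 s, in which the tool goes at most 50 mm and 8.59 degrees, less where a joint would pass 70% of its speed; a pose out of reach is approached as far as the arm can. A call is refused whole if a number of a shift passes 0.05 or a number of a turn 0.15, either way. A call with a gripper value outside its range is refused whole. "claw" is the opening in per cent of the stroke, from 0 (shut) to 100 (fully open), set as the call begins (left out, the last holds). The fingers move at their own pace and stop on an object; the grip force is fixed at half the most. Time passes only in rows, so rows that do not move let the fingers close. It gives the time, the measured TCP pose, the force, the opening and the grip force at its end, in the units of the state.
- get_state(): the state, without advancing time (a new reading comes with each control period).
- read_camera(name): name is "scene" or "top"; returns (picture, depth): 480x640x3 uint8, blue, green, red; 480x640 float32, m along the optical axis (not along the pixel's ray), 0 where there is no reading.
- camera_info(name): a dict with "fx", "fy", "cx", "cy" (pixels), "distortion" ([k1, k2, p1, p2, k3] as OpenCV has them; the pictures are not rectified), "pose" (4x4, takes a point from camera to world coordinates). Camera axes: x right, y up, looking along -z (the intrinsics and any distortion apply to the point x, -y, -z); pixel columns grow to the right and rows downward; lengths in m; the calibration is good to about 2 mm. A picture is of the moment at which its call begins. camera_info takes no time and is no camera call.
- sign_off(): hands the job in; it is judged then, once.
Trained networks look in the newest picture that a camera, given by its name, has taken for a name from the list of things; names that differ only in an ending like _2 or _b are one class to them, and where a whole thing is asked for, a point or a joint stands for the part that bears it (a point fixed in the world has none). Each returns a list of dicts, best first, with "score" (0 to 1); they miss things now and then, are a little off and sometimes report something else, mostly with a low value. They report only what shows in the picture. A call takes as long as a camera call.
- find_in(query, camera): "bbox" ([left, top, right, bottom] in pixels, round what is visible of it).
- spot_point(query, camera): "xy" ([column, row] in pixels: a listed point, or the origin of a listed thing).
The state is a dict: "t": time; "joints": joint angles; "dq": joint speeds; "joint_efforts": joint torques, N m; "tool_pos": TCP position; "tool_rot": TCP orientation; "ft_force": force on the tool from outside, world axes, zero at the start; "torque": the same for the moment, N m; "gripper_width": finger opening in m; "gripper_force": force on a finger pad.
Only numpy, scipy, OpenCV 4.12 (cv2) and the standard library are available. Lean on these libraries where they do the work, as an engineer would, in place of code of your own. Each camera call takes 0.05 s, during which the arm holds its last target. There are 200 camera calls.

## Working session

There is one attempt and no reset: what is moved stays moved. The work goes in short steps, Python scripts to look and compute and a tool call to move; the robot and the scene stay as the last step left them, time stands still between calls to the robot, and variables do not carry over. Pictures are saved under pics/ and viewed, at most 10 in all, crops included, and the job is handed in when it is done.

Besides the shell and the picture viewer there is one more tool, called after ">>>" by a JSON object that holds its "api" and its "payload", one argument or row to a line. servo_tool: Moves the arm, as the interface text tells. Its arguments: {"type":"object","properties":{"translation":{"type":"array","items":{"type":"array","items":{"type":"number"}}},"turn":{"type":"array","items":{"type":"array","items":{"type":"number"}}},"claw":{"type":"number"}},"required":["translation","turn"]}

```bash
mkdir -p pics; cat > h.py <<'E'
import numpy as np, cv2
from cell import *
def world(cam,u,v,d):
    i=camera_info(cam);K=np.array([[i["fx"],0,i["cx"]],[0,i["fy"],i["cy"]],[0,0,1.]])
    p=cv2.undistortPoints(np.array([[[u,v]]],float),K,np.array(i["distortion"],float))[0,0]
    return (np.array(i["pose"])@np.array([p[0]*d,-p[1]*d,-d,1]))[:3]
def proj(cam,P):
    i=camera_info(cam);K=np.array([[i["fx"],0,i["cx"]],[0,i["fy"],i["cy"]],[0,0,1.]])
    q=np.linalg.inv(np.array(i["pose"]))@np.append(P,1)
    return cv2.projectPoints(np.array([[q[0],-q[1],-q[2]]]),np.zeros(3),np.zeros(3),K,np.array(i["distortion"],float))[0][0,0]
E
python3 - <<'E'
from h import *
s=get_state();print(s["t"],s["tool_pos"],np.round(s["tool_rot"],3).tolist(),s["ft_force"],s["gripper_width"],tips_ahead)
for c in("scene","top"):
    p,d=read_camera(c);cv2.imwrite(f"pics/{c}0.png",p);np.save(f"{c}0.npy",d)
    print(c,np.round(camera_info(c)["pose"],3).tolist())
    for q in("grip","button_face","camera_head","stand"):
        for r in spot_point(q,c)[:2]:
            u,v=r["xy"];z=d[int(v),int(u)];print(q,r,z,np.round(world(c,u,v,z),3))
E
```

```text
0.0 [0.17627536 0.62508899 0.24120547] [[-0.962, 0.271, -0.0], [0.271, 0.962, -0.002], [-0.0, -0.002, -1.0]] [-0.01168294  1.54587526 -0.02709015] 0.0853914994538257 0.011
scene [[-0.868, -0.405, 0.288, 0.885], [0.497, -0.702, 0.51, 0.607], [-0.004, 0.586, 0.81, 0.944], [0.0, 0.0, 0.0, 1.0]]
grip {'xy': [338.4, 178.3], 'score': 0.77} 1.0282495 [0.521 0.018 0.175]
button_face {'xy': [341.1, 182.8], 'score': 0.67} 1.032723 [0.518 0.024 0.167]
camera_head {'xy': [335.6, 190.0], 'score': 0.9} 1.0566461 [0.525 0.015 0.141]
stand {'xy': [339.6, 227.3], 'score': 0.97} 1.1506786 [0.517 0.022 0.023]
stand {'xy': [343.5, 186.0], 'score': 0.52} 1.0483862 [0.511 0.022 0.152]
top [[0.021, 0.986, -0.165, 0.444], [-1.0, 0.021, -0.003, 0.072], [0.0, 0.165, 0.986, 1.034], [0.0, 0.0, 0.0, 1.0]]
grip {'xy': [348.3, 276.8], 'score': 0.6} 0.85298353 [0.506 0.011 0.179]
button_face {'xy': [342.9, 276.1], 'score': 0.47} 0.8759312 [0.509 0.019 0.156]
camera_head {'xy': [351.4, 274.4], 'score': 0.91} 0.8515829 [0.511 0.005 0.181]
stand {'xy': [348.9, 279.3], 'score': 0.81} 0.85720825 [0.502 0.009 0.174]
```

```bash
python3 -c "
import cv2,numpy as np
a=cv2.imread('pics/scene0.png');b=cv2.imread('pics/top0.png')
cv2.imwrite('pics/both.png',cv2.resize(np.hstack([a,b]),(800,300)))"
```

```text
(no output)
```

View pics/scene0.png

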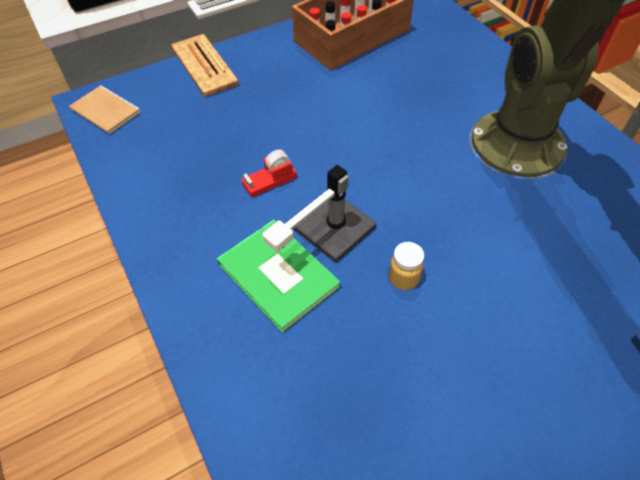

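View pics/top0.png

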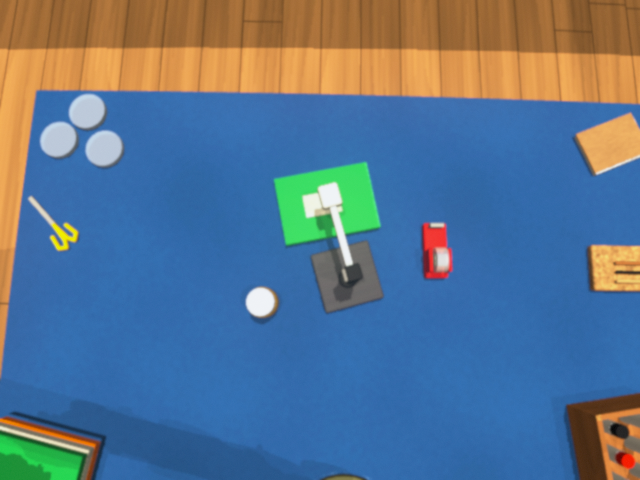

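The scene picture shows the stand at about (338,200), with the boom running to the white camera at (278,236), the jar at (407,265) and the tape dispenser at (270,175). In the top view the grip is at about (350,272) and the camera at (330,195). Next I'll fit the axis and yaw from depth.

```bash
python3 - <<'E'
from h import *
for c in("top","scene"):
    d=np.load(c+"0.npy");p=cv2.imread(f"pics/{c}0.png")
    v,u=np.mgrid[100:340,200:480];v=v.ravel();u=u.ravel()
    i=camera_info(c);K=np.array([[i["fx"],0,i["cx"]],[0,i["fy"],i["cy"]],[0,0,1.]])
    q=cv2.undistortPoints(np.c_[u,v].astype(float)[:,None],K,np.array(i["distortion"],float))[:,0]
    D=d[v,u];ok=D>0
    W=(np.c_[q[:,0]*D,-q[:,1]*D,-D,np.ones(len(D))]@np.array(i["pose"]).T)[:,:3]
    col=p[v,u].astype(int)
    def box(n,m):
        m=m&ok
        if m.sum()<4: print(c,n,m.sum());return
        r=cv2.minAreaRect(W[m][:,:2].astype(np.float32))
        print(c,n,m.sum(),"mean",W[m].mean(0).round(4),"rect",np.round(r[0],4),np.round(r[1],3),round(r[2],1),"z",W[m][:,2].min().round(3),W[m][:,2].max().round(3))
    near=np.hypot(W[:,0]-.51,W[:,1]-.01)<.1
    dark=col.max(1)<110
    box("blocktop",near&(W[:,2]>.172))
    box("block",near&(W[:,2]>.14)&(W[:,0]<.55))
    box("foot",near&dark&(W[:,2]>.012)&(W[:,2]<.028))
    box("cam",(col.min(1)>150)&(W[:,2]>.13)&(W[:,0]>.6)&(W[:,0]<.72)&(abs(W[:,1]-.05)<.1))
    box("boom",(col.min(1)>110)&(W[:,2]>.115)&(W[:,0]>.54)&(W[:,0]<.63)&(abs(W[:,1]-.05)<.1))
    box("jar",(W[:,2]>.04)&(W[:,1]>.08)&(W[:,0]<.55)&(W[:,0]>.35))
    box("tape",(W[:,2]>.03)&(W[:,1]<-.05)&(W[:,0]<.65)&(W[:,0]>.4))
    print(c,"green h",np.median(W[(col[:,1]>150)&(col[:,2]<90)][:,2]))
E
```

```text
top blocktop 249 mean [0.5146 0.0015 0.1765] rect [0.5145 0.0024] [0.03 0.03] 15.5 z 0.172 0.181
top block 322 mean [0.513  0.0047 0.1736] rect [0.5139 0.0044] [0.03  0.034] 16.0 z 0.14 0.181
top foot 2221 mean [0.5078 0.0038 0.0189] rect [0.5194 0.0041] [0.13  0.128] 16.5 z 0.013 0.028
top cam 624 mean [0.6554 0.0429 0.1371] rect [0.6445 0.0393] [0.095 0.04 ] 16.9 z 0.13 0.144
top boom 362 mean [0.5851 0.0225 0.1334] rect [0.5856 0.0222] [0.095 0.014] 16.3 z 0.123 0.138
top jar 732 mean [0.4595 0.1776 0.0793] rect [0.4608 0.1791] [0.06  0.058] 1.4 z 0.04 0.089
top tape 663 mean [ 0.5622 -0.1866  0.0578] rect [ 0.5833 -0.1895] [0.106 0.049] 2.2 z 0.03 0.078
top green h 0.021045817174540127
scene blocktop 186 mean [0.5162 0.0039 0.1762] rect [0.5152 0.0031] [0.032 0.028] 13.3 z 0.172 0.181
scene block 445 mean [0.5185 0.0097 0.1652] rect [0.5149 0.0065] [0.032 0.035] 13.3 z 0.14 0.181
scene foot 2262 mean [0.5263 0.0199 0.0187] rect [0.5196 0.0096] [0.13  0.121] 16.5 z 0.012 0.028
scene cam 604 mean [0.6578 0.0457 0.1369] rect [0.6455 0.0403] [0.096 0.039] 18.7 z 0.13 0.143
scene boom 343 mean [0.5859 0.0244 0.1327] rect [0.5849 0.0228] [0.097 0.017] 17.2 z 0.125 0.138
scene jar 1000 mean [0.4668 0.188  0.0732] rect [0.4631 0.1834] [0.06  0.061] 77.3 z 0.04 0.09
scene tape 608 mean [ 0.566  -0.1798  0.0547] rect [ 0.5828 -0.1898] [0.05  0.108] 86.6 z 0.03 0.08
scene green h 0.019930781829198496
```

>>> {"api": "servo_tool", "payload": {
  "translation": [
    [0.04,-0.034,0.004],
    [0.04,-0.034,0.004],
    [0.04,-0.034,0.004],
    [0.04,-0.034,0.004],
    [0.04,-0.034,0.004],
    [0.04,-0.034,0.004],
    [0.04,-0.034,0.004],
    [0.04,-0.034,0.004]
  ],
  "turn": [
    [0,0,0.035],
    [0,0,0.035],
    [0,0,0.035],
    [0,0,0.035],
    [0,0,0.035],
    [0,0,0.035],
    [0,0,0.035],
    [0,0,0.035]
  ],
  "claw": 100
}}

```text
t: 1.3
tool_pos: [0.4816, 0.3658, 0.2733]
tool_rot: [[-1.0, -0.007, 0.001], [-0.007, 1.0, 0.001], [-0.001, 0.001, -1.0]]
ft_force: [0.5, 0.7, -0.4]
gripper_width: 0.0857
gripper_force: 0.0
```

>>> {"api": "servo_tool", "payload": {
  "translation": [
    [0.002,-0.043,0],
    [0.002,-0.043,0],
    [0.002,-0.043,0],
    [0.002,-0.043,0],
    [0.002,-0.043,0],
    [0.002,-0.043,0],
    [0.002,-0.043,0],
    [0.002,-0.043,0]
  ],
  "turn": [
    [0,0,0.035],
    [0,0,0.035],
    [0,0,0.035],
    [0,0,0.035],
    [0,0,0.035],
    [0,0,0.035],
    [0,0,0.035],
    [0,0,0.035]
  ]
}}

```text
t: 2.1
tool_pos: [0.4961, 0.0216, 0.2731]
tool_rot: [[-0.959, -0.283, 0.001], [-0.283, 0.959, 0.001], [-0.001, 0.0, -1.0]]
ft_force: [0.5, 0.0, -0.6]
gripper_width: 0.0853
gripper_force: 0.0
```

>>> {"api": "servo_tool", "payload": {
  "translation": [
    [0,0,0],
    [0,0,0]
  ],
  "turn": [
    [0,0,0],
    [0,0,0]
  ]
}}

```text
t: 2.3
tool_pos: [0.4963, 0.0224, 0.2731]
tool_rot: [[-0.96, -0.278, 0.001], [-0.278, 0.96, 0.001], [-0.001, 0.001, -1.0]]
ft_force: [-0.1, 0.5, 0.9]
gripper_width: 0.0851
gripper_force: 0.0
```

>>> {"api": "servo_tool", "payload": {
  "translation": [
    [0.009,-0.01,-0.01],
    [0.01,-0.0095,-0.01],
    [0,0,0],
    [0,0,0]
  ],
  "turn": [
    [0,0,0.004],
    [0,0,0],
    [0,0,0],
    [0,0,0]
  ]
}}

```text
t: 2.7
tool_pos: [0.515, 0.0054, 0.2526]
tool_rot: [[-0.958, -0.287, -0.001], [-0.287, 0.958, 0.0], [0.001, 0.001, -1.0]]
ft_force: [1.1, 0.3, 0.6]
gripper_width: 0.0856
gripper_force: 0.0
```

```bash
python3 - <<'E'
from h import *
s=get_state();print(s["tool_pos"],np.round(s["tool_rot"],3).tolist(),s["ft_force"])
p,d=read_camera("scene")
cv2.imwrite("pics/s1.png",cv2.resize(p[100:260,230:450],None,fx=3.5,fy=3.5,interpolation=cv2.INTER_CUBIC))
E
```

```text
[0.51504039 0.0053506  0.25263232] [[-0.958, -0.287, -0.001], [-0.287, 0.958, 0.0], [0.001, 0.001, -1.0]] [1.09720639 0.34341481 0.55210701]
```

View pics/s1.png

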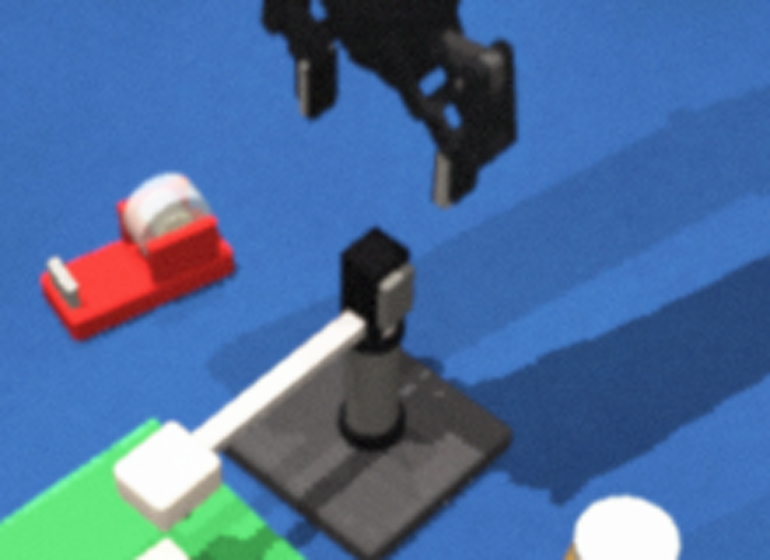

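The crop shows the open fingers straddling the grip block, with fingertips at (320,110) and (445,200) and the button at (395,300) on the +y side. I'll descend.

>>> {"api": "servo_tool", "payload": {
  "translation": [
    [0,-0.002,-0.02],
    [0,0,-0.02],
    [0,0,-0.02],
    [0,0,-0.02],
    [0,0,-0.018],
    [0,0,-0.01],
    [0,0,0],
    [0,0,0]
  ],
  "turn": [
    [0,0,0],
    [0,0,0],
    [0,0,0],
    [0,0,0],
    [0,0,0],
    [0,0,0],
    [0,0,0],
    [0,0,0]
  ]
}}

```text
t: 3.55
tool_pos: [0.5157, 0.0023, 0.1456]
tool_rot: [[-0.958, -0.286, 0.001], [-0.286, 0.958, 0.0], [-0.001, 0.0, -1.0]]
ft_force: [1.1, 0.0, -0.4]
gripper_width: 0.0855
gripper_force: 0.0
```

```bash
python3 - <<'E'
from h import *
s=get_state();print(s["tool_pos"],s["ft_force"])
p,d=read_camera("scene")
cv2.imwrite("pics/s2.png",cv2.resize(p[100:260,230:450],None,fx=3.5,fy=3.5,interpolation=cv2.INTER_CUBIC))
E
```

```text
[0.51572738 0.00230435 0.14555422] [ 1.12311992  0.00971465 -0.44986223]
```

View pics/s2.png

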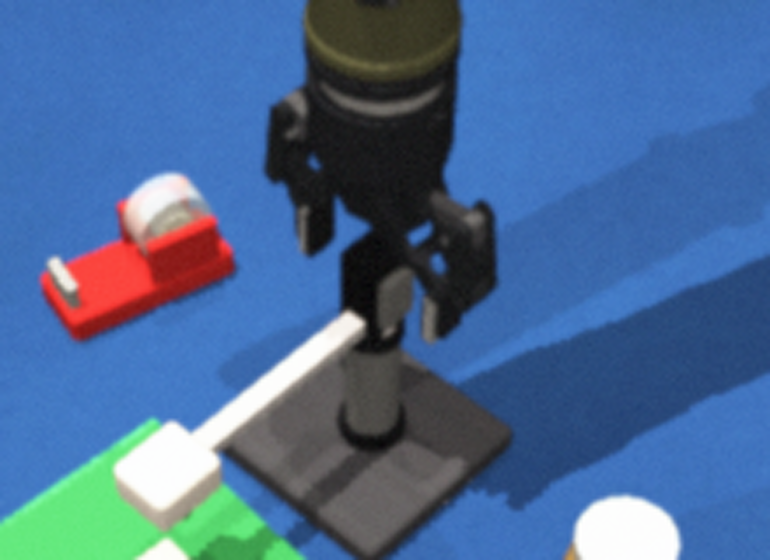

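The pads are level with the button, which is at (395,295), one on each side. I'll close.

>>> {"api": "servo_tool", "payload": {
  "translation": [
    [0,0,0],
    [0,0,0],
    [0,0,0],
    [0,0,0],
    [0,0,0],
    [0,0,0],
    [0,0,0],
    [0,0,0]
  ],
  "turn": [
    [0,0,0],
    [0,0,0],
    [0,0,0],
    [0,0,0],
    [0,0,0],
    [0,0,0],
    [0,0,0],
    [0,0,0]
  ],
  "claw": 0
}}

```text
t: 4.4
tool_pos: [0.5159, 0.0006, 0.1456]
tool_rot: [[-0.959, -0.284, 0.001], [-0.284, 0.959, -0.0], [-0.001, -0.001, -1.0]]
ft_force: [0.8, -4.8, 5.7]
gripper_width: 0.0274
gripper_force: 62.6
```

>>> {"api": "servo_tool", "payload": {
  "translation": [
    [0,0,0],
    [0,0,0]
  ],
  "turn": [
    [0,0,0],
    [0,0,0]
  ]
}}

```text
t: 4.6
tool_pos: [0.5159, 0.0006, 0.1456]
tool_rot: [[-0.959, -0.284, 0.001], [-0.284, 0.959, -0.0], [-0.001, -0.001, -1.0]]
ft_force: [0.4, -4.2, 5.7]
gripper_width: 0.0276
gripper_force: 62.6
```

Gripped at 27.5 mm, so the button is fully in. I'll ease off the side load and start pulling.

>>> {"api": "servo_tool", "payload": {
  "translation": [
    [0,-0.0015,0],
    [0,0,0.002],
    [0,0,0.002],
    [0,0,0.004],
    [0,0,0.004],
    [0,0,0.004],
    [0,0,0],
    [0,0,0]
  ],
  "turn": [
    [0,0,0],
    [0,0,0],
    [0,0,0],
    [0,0,0],
    [0,0,0],
    [0,0,0],
    [0,0,0],
    [0,0,0]
  ]
}}

```text
t: 5.4
tool_pos: [0.5156, 0.0005, 0.1607]
tool_rot: [[-0.958, -0.285, 0.001], [-0.285, 0.958, 0.0], [-0.001, 0.0, -1.0]]
ft_force: [3.9, -1.8, -4.8]
gripper_width: 0.0272
gripper_force: 61.6
```

>>> {"api": "servo_tool", "payload": {
  "translation": [
    [0,0,0.006],
    [0,0,0.006],
    [0,0,0.006],
    [0,0,0.006],
    [0,0,0.006],
    [0,0,0.006],
    [0,0,0.006],
    [0,0,0.006]
  ],
  "turn": [
    [0,0,0],
    [0,0,0],
    [0,0,0],
    [0,0,0],
    [0,0,0],
    [0,0,0],
    [0,0,0],
    [0,0,0]
  ]
}}

```text
t: 6.2
tool_pos: [0.5155, 0.0006, 0.2086]
tool_rot: [[-0.958, -0.285, 0.0], [-0.285, 0.958, 0.0], [-0.0, 0.0, -1.0]]
ft_force: [5.8, -0.2, -6.2]
gripper_width: 0.0277
gripper_force: 61.5
```

>>> {"api": "servo_tool", "payload": {
  "translation": [
    [0,0,0.003],
    [0,0,0.003],
    [0,0,0.003],
    [0,0,0.003],
    [0,0,0.003],
    [0,0,0.003],
    [0,0,0.003],
    [0,0,0.003]
  ],
  "turn": [
    [0,0,0],
    [0,0,0],
    [0,0,0],
    [0,0,0],
    [0,0,0],
    [0,0,0],
    [0,0,0],
    [0,0,0]
  ]
}}

```text
t: 7.0
tool_pos: [0.5154, 0.0006, 0.2322]
tool_rot: [[-0.958, -0.285, 0.0], [-0.285, 0.958, 0.0], [-0.0, 0.0, -1.0]]
ft_force: [6.1, -0.9, -6.9]
gripper_width: 0.0275
gripper_force: 61.4
```

>>> {"api": "servo_tool", "payload": {
  "translation": [
    [0.001,0,0.005],
    [0.001,0,0.005],
    [0,0,0.005],
    [0,0,0.005],
    [0,0,0.005],
    [0,0,0.005],
    [0,0,0.005],
    [0,0,0.005]
  ],
  "turn": [
    [0,0,0],
    [0,0,0],
    [0,0,0],
    [0,0,0],
    [0,0,0],
    [0,0,0],
    [0,0,0],
    [0,0,0]
  ]
}}

```text
t: 7.8
tool_pos: [0.5164, 0.0005, 0.2728]
tool_rot: [[-0.958, -0.286, -0.002], [-0.286, 0.958, 0.0], [0.002, 0.001, -1.0]]
ft_force: [-3.9, -0.5, -6.7]
gripper_width: 0.0275
gripper_force: 61.0
```

>>> {"api": "servo_tool", "payload": {
  "translation": [
    [0,0,0.003],
    [0,0,0.003],
    [0,0,0.002],
    [0,0,0.001],
    [0,0,0],
    [0,0,0]
  ],
  "turn": [
    [0,0,0],
    [0,0,0],
    [0,0,0],
    [0,0,0],
    [0,0,0],
    [0,0,0]
  ]
}}

```text
t: 8.4
tool_pos: [0.5168, 0.0005, 0.2817]
tool_rot: [[-0.958, -0.285, -0.001], [-0.285, 0.958, 0.0], [0.001, 0.001, -1.0]]
ft_force: [-5.0, 0.5, -5.2]
gripper_width: 0.0273
gripper_force: 61.1
```

>>> {"api": "servo_tool", "payload": {
  "translation": [
    [-0.001,0,0.001],
    [0,0,0.001],
    [0,0,0.001],
    [0,0,0],
    [0,0,0]
  ],
  "turn": [
    [0,0,0],
    [0,0,0],
    [0,0,0],
    [0,0,0],
    [0,0,0]
  ]
}}

```text
t: 8.9
tool_pos: [0.5164, 0.0004, 0.285]
tool_rot: [[-0.958, -0.285, 0.0], [-0.285, 0.958, 0.0], [-0.0, 0.0, -1.0]]
ft_force: [-4.4, 0.9, -4.4]
gripper_width: 0.0271
gripper_force: 61.0
```

>>> {"api": "servo_tool", "payload": {
  "translation": [
    [0,0,0.0005],
    [0,0,0],
    [0,0,0]
  ],
  "turn": [
    [0,0,0],
    [0,0,0],
    [0,0,0]
  ]
}}

```text
t: 9.2
tool_pos: [0.5164, 0.0004, 0.2853]
tool_rot: [[-0.958, -0.285, 0.0], [-0.285, 0.958, 0.0], [-0.0, 0.0, -1.0]]
ft_force: [-2.9, 0.1, -5.8]
gripper_width: 0.0275
gripper_force: 60.9
```

>>> {"api": "servo_tool", "payload": {
  "translation": [
    [0,0,0.0005],
    [0,0,0],
    [0,0,0]
  ],
  "turn": [
    [0,0,0],
    [0,0,0],
    [0,0,0]
  ]
}}

```text
t: 9.5
tool_pos: [0.5163, 0.0004, 0.2857]
tool_rot: [[-0.958, -0.285, 0.0], [-0.285, 0.958, 0.0], [-0.0, 0.0, -1.0]]
ft_force: [-4.4, 0.3, -5.6]
gripper_width: 0.0275
gripper_force: 60.8
```

>>> {"api": "servo_tool", "payload": {
  "translation": [
    [0,0,0.0005],
    [0,0,0],
    [0,0,0]
  ],
  "turn": [
    [0,0,0],
    [0,0,0],
    [0,0,0]
  ]
}}

```text
t: 9.8
tool_pos: [0.5163, 0.0004, 0.2858]
tool_rot: [[-0.958, -0.285, -0.0], [-0.285, 0.958, -0.0], [0.0, 0.0, -1.0]]
ft_force: [-2.5, 1.2, -9.3]
gripper_width: 0.0273
gripper_force: 60.5
```

>>> {"api": "servo_tool", "payload": {
  "translation": [
    [0,0,0.0004],
    [0,0,0],
    [0,0,0],
    [0,0,0],
    [0,0,0]
  ],
  "turn": [
    [0,0,0],
    [0,0,0],
    [0,0,0],
    [0,0,0],
    [0,0,0]
  ]
}}

```text
t: 10.3
tool_pos: [0.5161, 0.0004, 0.2859]
tool_rot: [[-0.958, -0.285, -0.001], [-0.285, 0.958, -0.0], [0.001, 0.0, -1.0]]
ft_force: [-0.1, 1.4, -17.0]
gripper_width: 0.0271
gripper_force: 60.2
```

```bash
python3 - <<'E'
from h import *
p,d=read_camera("scene")
cv2.imwrite("pics/s3.png",cv2.resize(p[60:260,230:450],None,fx=3,fy=3,interpolation=cv2.INTER_CUBIC))
E
```

```text
(no output)
```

View pics/s3.png

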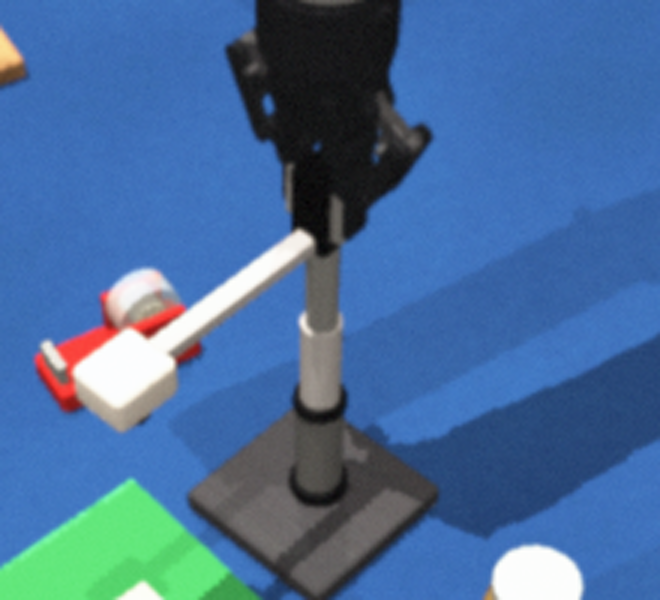

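Both mast sections are fully out: the steel one spans (322,250)-(322,320) and the aluminium one (320,325)-(320,400). The foot's front corner is still at full-image pixel (336,259), as before. The pull is 17 N, below the 28 N that would lift the foot.

```bash
python3 -c "
from cell import *
s=get_state();print(s['t'],s['ft_force'],s['tool_pos'],s['gripper_width']);print(sign_off())"
```

```text
10.35 [ -0.09647435   2.2569548  -18.04005694] [5.16103070e-01 4.62814758e-04 2.85927993e-01] 0.027442792084465026
the job is handed in; nothing more can be done
None
```

The job is handed in: the arm is holding the camera at the second stop with the button squeezed (60 N grip, about 18 N pull), and the foot has stayed where it was.

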